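# Load a tone bar on the sloped tinting jig and clamp it

## Task

Lay the plain, bright steel tone bar flat across the two narrow rails of the sloped jig, its long lower edge resting against both brass stop pins and the bar centred between the rails, and let go of it. Then swing the yellow clamp strap round so that its foot is over the middle of the bar, and turn the brass wing nut clockwise until the strap holds the bar snugly, about a third of a turn or somewhat more in all. Leave the coloured bar and the other things on the bench where they are.

Things in the scene. Friction and masses are not known exactly. Their poses are not given: they have to be found in the camera images.
- plain_bar: Bright plain steel tone bar, 40 (x) x 140 (y, long) x 8 (z) mm, about 0.33 kg, the same either way round, with two small dark dots on top near its ends. Origin: centre of its underside. It lies flat on the stock rack, beside the tinted bar; which of the two is nearer the robot varies.
- tinted_bar: Finished bar of the same size, 40 x 140 x 8 mm, with heat colours (gold in the middle, purple, blue ends). Not to be moved. Origin: centre of its underside.
- stock_rack: Fixed rack of two dark charred battens, each 200 (x) x 22 (y) x 26 (z) mm, at y = -40 and +40 mm; 58 mm free between them (but two slats 6 mm high at x = -80 and +80). The bars lie across them about 100 mm apart, undersides 26 mm above the bench, so fingertips may reach below a bar at its middle. Origin: centre, on the bench.
- bed: Tilted frame of the jig, 30 degrees: z is square to the slope, leaning away from the robot and to its left; x up the slope; y level along it. Origin, 85 mm above the bench: where the centre of a seated bar's underside belongs; its long y axis then lies along bed y. The strap's stud stands at x = 75 mm, y = 0; white base plate x -40 to 110, y -60 to 60, top at z = -30 mm.
- strap (a joint): Swing of the yellow strap about the stud (axis bed z), rad: 0 = it points straight down the slope, foot over the middle of the seated bar; positive = counter-clockwise seen from above the slope (tip towards bed -y). Starts at 1.2 to 1.75, clear of the bar. Range -1.9 to 1.9; stays where left (1.6 N at the pin moves it).
- strap_pin (a point): Grip point on the black upright pin at the strap's tip, 75 mm from the stud axis: pin 10 mm diameter, parallel to bed z, standing 32 mm above the strap (18 mm wide, 5 mm thick). This point is 23 mm above the strap's upper face, 9 mm below the pin's top; it moves on a circle about the stud.
- wing_nut (a joint): Turn of the wing nut, rad, positive = clockwise from above the slope. Starts at 0 to 0.6. Each rad lowers nut and strap together by 1.91 mm. With the bar seated the foot meets it at about 1.7, it is snug above 2.0, hard stop at 3.0. Stays where left; turning takes 0.03 to 0.07 N m.
- wing_grip (a point): Grip point in the middle of the nut's wings, on the stud axis, 45 mm above bed z = 0 with the nut at 0. The wings are one upright brass blade 44 mm long (this frame's x), 7 mm thick (y), 21 mm tall (z, along bed z), from 12 mm below to 9 mm above this point. The strap's upper face is 24 mm below it.
- foot: Sprung black rubber foot under the strap's tip, 16 mm diameter; origin: centre of its underside. It presses in up to 4 mm, 4 N to start and 4 N per mm more. With the nut at 0 it hangs 3.3 mm above a seated bar's top.
- wax_tin: Bystander: green tin, 56 mm diameter, 50 mm tall. Origin: centre of its underside.
- oil_bottle: Bystander: white bottle with red cap, 52 mm diameter, 130 mm tall. Origin: centre of its underside.
- punch: Bystander: dark steel centre punch, 12 mm diameter, 110 mm long (x), lying between rack and jig. Origin: under its middle.
- mallet: Bystander: drum mallet lying at the left, thin wooden handle 200 mm long along -x, blue ball head 29 mm. Origin: under the head.
- tool_cup: Bystander: open steel cup, 80 mm diameter, 100 mm tall, at the left. Origin: centre of its underside.
- jig: The fixed jig's foot; origin on the bench under the bed's origin. In bed axes: two dark rails at y = -40 and +40 mm, 12 mm wide, x -32 to +36, tops at z = 0; the 68 mm between them is free down to z = -30. On each rail a brass stop pin, 8 mm diameter, at x = -24 mm, top at z = 6.5, so a 40 mm wide bar touching both is centred at x = 0.
There are look-alikes about, which are no part of the job. What is shaped like the plain_bar but red or turquoise is not meant.

How it is judged:
By the outcome, as a careful person would: the job done as asked, in the order asked, and still so for the second after the job is handed in, with the robot touching nothing.
It also fails if it takes over 72 s, if anything falls off the work surface, if the arm or the gripper's body presses on something with over 40 N, if the wrist force passes 120 N, or if a joint passes its speed limit or range.

## Robot

A 6-joint arm with a two-finger parallel gripper is mounted at the origin on the work surface. World frame = base frame: x ahead of the robot, y to its left, z up, the work surface at z = 0. Lengths are in m, angles in rad, forces in N, time in s.
With the tool pointing down it reaches from about 0.25 to 0.775 m from the base axis. Payload 4 kg.
Tool frame: the origin (TCP) lies midway between the tips of the shut fingers; the grasp point (between the pads) lies 19 mm behind it; z points along the fingers, x is the direction in which the jaws open and shut, and the axes are right-handed (so a half turn about z gives the same grasp; the last joint's range is limited). The gripper opens to 94 mm and grips with 3 to 60 N. Pads are 16 mm wide; open, the fingers measure 119 mm over their backs; the gripper's body (75 mm by 177 mm) begins 78 mm behind the grasp point.
Start: joints at [-1.388, 0.087, 1.371, -0, 1.684, -0.103], TCP at [0.155, -0.528, 0.206] pointing down, gripper open.
Joint ranges: [-3.1, 3.1], [-0.76, 2.03], [0.27, 2.55], [-1.08, 4.22], [0.17, 2.65], [-2.57, 2.57]. Speed limits (rad/s): [2.79, 2.79, 3.14, 3.14, 3.14, 3.14].

## Interface

Orientations are given as [roll, pitch, yaw] about the fixed x, y, z axes, in that order (R = Rz(yaw) Ry(pitch) Rx(roll)).
In Python, from bench import robot gives the robot as it stands.
- The arm moves only by the shell command python3 -m handwheel 'ROWS'. ROWS is a JSON object of lists of equal length, an entry for each row: "delta_pos": the shift along the tool's x, y, z in mm, a list of three; "rotation": the turn, a rotation vector about the tool's x, y, z in rad, a list of three; "claw": the closure, from -1 (fully open) to 1 (shut). In form: {"delta_pos": [[tx, ty, tz], ...], "rotation": [[wx, wy, wz], ...], "claw": [claw, ...]}. A call has exactly 8 rows; each row shifts and turns the commanded pose from where the row before left it, along the tool's axes as they then stand; what a row does not reach is not made up. A row lasts 1/8 s, in which the tool goes at most 62.5 mm and 10.7 degrees, less where a joint would pass 70% of its speed; a pose out of reach is approached as far as the arm can. A call with a gripper value outside its range is refused whole. The fingers move at their own pace and stop on an object; the grip force is fixed at half the most. Time passes only in rows, so rows that do not move let the fingers close, or fill a call up. It gives the time, the measured TCP pose, the force and the opening at its end, in the units of the state.
- robot.get_obs(): the state, without advancing time (a new reading comes with each control period).
- robot.snapshot(name): name is "scene" or "top"; returns a dict with "color" (420x560x3 uint8, red, green, blue), "intrinsics" (3x3 intrinsics, pixels), "k1" (the pictures are not rectified: a ray, as slopes to the right and down, at radius r is drawn at 1 + k1 r^2 times it, then the intrinsics apply), "eye" and "rotation" of the camera in the world. Camera axes: x right, y down, z forward; pixel columns grow to the right and rows downward; lengths in m; the calibration is good to about 2 mm. A picture is of the moment at which its call begins. There is no depth.
- robot.close_job(): hands the job in, once; it reports no verdict.
The state is a dict: "time": time; "joint_positions": joint angles; "qvel": joint speeds; "joint_torque": joint torques, N m; "tool_pos": TCP position; "ee_rot": TCP orientation; "wrist_force": force on the tool from outside, world axes, zero at the start; "wrist_torque": the same for the moment, N m; "width": finger opening in m.
Only numpy, scipy, OpenCV 4.12 (cv2) and the standard library are available. Lean on these libraries where they do the work, as an engineer would, in place of code of your own. Each camera call takes 0.05 s, during which the arm holds its last target.

## Working session

There is one attempt and no reset: what is moved stays moved. The work goes in short steps, Python scripts to look and compute and a shell command to move; the robot and the scene stay as the last step left them, time stands still between calls to the robot, and variables do not carry over. Pictures are saved under pics/ and viewed, and the job is handed in when it is done.

```bash
ls; mkdir -p pics; cat > h.py <<'E'
import numpy as np,cv2
from bench import robot
def snap(n,f):
    s=robot.snapshot(n); cv2.imwrite('pics/'+f,cv2.cvtColor(s['color'],cv2.COLOR_RGB2BGR)); np.save('pics/'+f[:-4]+'.npy',s,allow_pickle=True); return s
def load(f): return np.load('pics/'+f+'.npy',allow_pickle=True).item()
E
python3 - <<'E'
from h import *
for n in('scene','top'):
    s=snap(n,n+'0.png'); print({k:v for k,v in s.items() if k!='color'})
print(robot.get_obs())
E
```

```text
pics
{'intrinsics': array([[508.17249913,   0.        , 284.57403889],
       [  0.        , 508.17249913, 219.52650692],
       [  0.        ,   0.        ,   1.        ]]), 'k1': -0.0775037801209523, 'eye': array([1.34601153, 0.28586582, 1.17351525]), 'rotation': array([-2.44181534,  0.00488284,  1.85851839])}
{'intrinsics': array([[521.15586138,   0.        , 278.81539172],
       [  0.        , 521.15586138, 208.94926226],
       [  0.        ,   0.        ,   1.        ]]), 'k1': -0.04712035331444228, 'eye': array([0.30750776, 0.01475125, 1.37880504]), 'rotation': array([-2.99070314,  0.02014807, -1.55641086])}
{'time': 0.1, 'joint_positions': array([-1.38812285e+00,  8.78735809e-02,  1.37206480e+00, -3.01360772e-05,
        1.68360377e+00, -1.03076345e-01]), 'qvel': array([ 0.00215131, -0.00132495, -0.00275507, -0.00129448, -0.00080421,
        0.00068696]), 'joint_torque': array([ 2.27401863e-03, -3.41253018e+01, -3.03300977e+01,  7.19701848e-02,
        3.04044667e-02, -1.00192215e-04]), 'tool_pos': array([ 0.15494168, -0.52721899,  0.20444477]), 'ee_rot': array([-3.14142185e+00,  1.94222960e-03, -1.28504971e+00]), 'wrist_force': array([-0.70935668,  0.97415806, -0.60490515]), 'wrist_torque': array([ 0.01190046, -0.02315923, -0.03704158]), 'width': 0.09408237294127306}
```

View pics/scene0.png

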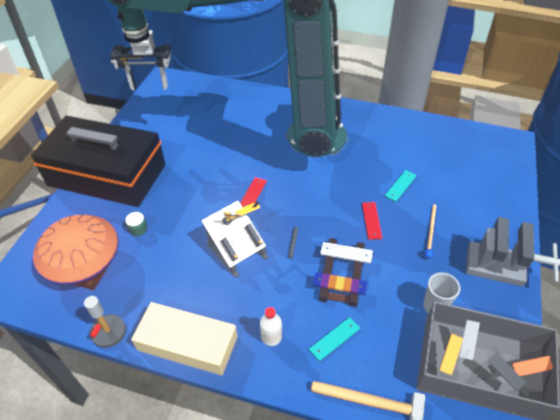

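View pics/top0.png

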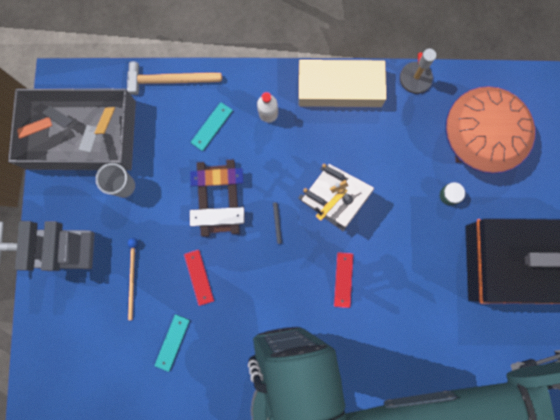

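The plain bar is at top (217,217) and scene (346,253), nearer the robot. The tinted bar is at top (217,177), and the jig at top (340,195) and scene (235,235). I'll zoom in on both.

```bash
python3 - <<'E'
import cv2,numpy as np
a=cv2.imread('pics/top0.png');b=cv2.imread('pics/scene0.png')
c1=cv2.resize(a[150:250,180:390],None,fx=3.8,fy=3.8,interpolation=cv2.INTER_CUBIC)
cv2.imwrite('pics/z_top.png',c1)
c2=cv2.resize(b[190:310,190:390],None,fx=4,fy=4,interpolation=cv2.INTER_CUBIC)
cv2.imwrite('pics/z_scene.png',c2)
E
```

```text
(no output)
```

View pics/z_top.png

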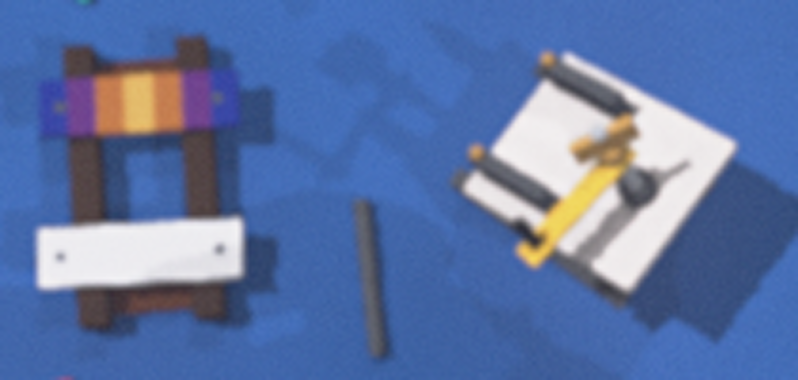

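View pics/z_scene.png

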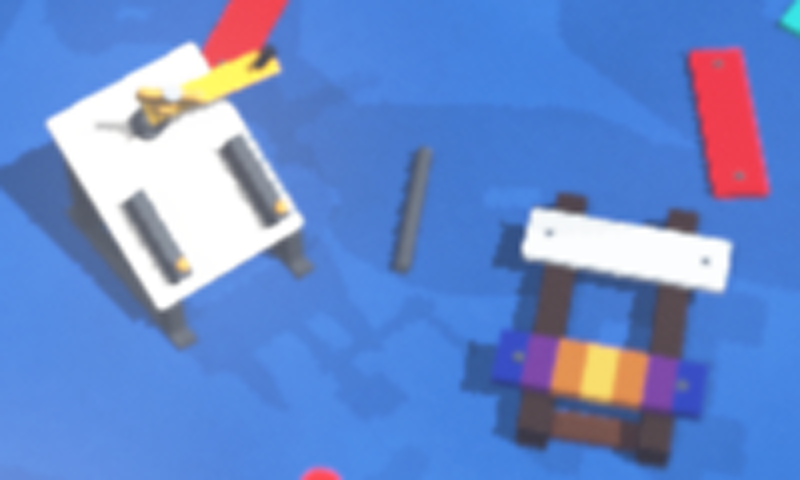

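```bash
cat >> h.py <<'E'
from scipy.spatial.transform import Rotation as Rn
def rays(s,px):
    px=np.atleast_2d(px).astype(float);K=s['intrinsics']
    d=np.c_[(px[:,0]-K[0,2])/K[0,0],(px[:,1]-K[1,2])/K[1,1]]
    u=d.copy()
    for _ in range(20): u=d/(1+s['k1']*(u**2).sum(1,keepdims=True))
    v=np.c_[u,np.ones(len(u))]@cam(s).T
    return s['eye'],v/np.linalg.norm(v,axis=1,keepdims=True)
def cam(s): return Rn.from_euler('xyz',s['rotation']).as_matrix() if np.size(s['rotation'])==3 else np.array(s['rotation'])
def onz(s,px,z):
    e,v=rays(s,px); return e+v*((z-e[2])/v[:,2:3])
def tri(s1,p1,s2,p2):
    e1,v1=rays(s1,p1);e2,v2=rays(s2,p2);out=[]
    for a,b in zip(v1,v2):
        t=np.linalg.lstsq(np.c_[a,-b],e2-e1,rcond=None)[0]
        x,y=e1+a*t[0],e2+b*t[1];out.append(np.r_[(x+y)/2,np.linalg.norm(x-y)])
    return np.array(out)
def proj(s,P):
    c=(np.atleast_2d(P)-s['eye'])@cam(s);u=c[:,:2]/c[:,2:]
    u=u*(1+s['k1']*(u**2).sum(1,keepdims=True));K=s['intrinsics']
    return u*[K[0,0],K[1,1]]+[K[0,2],K[1,2]]
E
python3 - <<'E'
from h import *
T=load('top0');S=load('scene0')
print(proj(T,[[0.155,-.528,.206]]),proj(S,[[0.155,-.528,.206]]))
for n,s,(x0,y0,x1,y1) in(('top',T,(180,150,250,250)),('scene',S,(310,230,390,300))):
    im=s['color'][y0:y1,x0:x1].astype(int)
    m=((im.min(2)>165)).astype(np.uint8)
    c=max(cv2.findContours(m,0,2)[0],key=cv2.contourArea)
    M=cv2.moments(c);r=cv2.minAreaRect(c);box=cv2.boxPoints(r)+[x0,y0]
    cen=np.array([M['m10'],M['m01']])/M['m00']+[x0,y0]
    print(n,cen,r,'\n',onz(s,cen,.034),onz(s,box,.034))
    # dots
    zoom=lambda p:np.array(p)
dt=np.array([[60,257],[220,249]])/3.8+[180,150]-.5*0
ds=np.array([[549,233],[706,261]])/4+[190,190]
print(onz(T,dt,.034),onz(S,ds[::1],.034))
E
```

```text
[[536.06000749 360.87274669]] [[149.27732791  87.90552206]]
top [216.31871911 216.13862025] ((36.50615692138672, 66.11077117919922), (15.698015213012695, 53.8059196472168), 86.8201675415039) 
 [[0.49075784 0.20786294 0.034     ]] [[0.50678093 0.27981486 0.034     ]
 [0.51628267 0.13877433 0.034     ]
 [0.47499869 0.13548197 0.034     ]
 [0.46544131 0.27586764 0.034     ]]
scene [346.63613445 251.98823529] ((36.38628005981445, 21.836837768554688), (50.979286193847656, 13.254613876342773), 10.124671936035156) 
 [[0.49257085 0.20766186 0.034     ]] [[0.51950997 0.13833888 0.034     ]
 [0.47325166 0.13365875 0.034     ]
 [0.46481241 0.27603037 0.034     ]
 [0.51065925 0.27780202 0.034     ]]
[[0.48618159 0.26165688 0.034     ]
 [0.49303434 0.15138063 0.034     ]] [[0.49499605 0.15278421 0.034     ]
 [0.48820768 0.26297221 0.034     ]]
```

```bash
python3 - <<'E'
import cv2,numpy as np
a=cv2.imread('pics/top0.png');b=cv2.imread('pics/scene0.png')
cv2.imwrite('pics/zj_top.png',cv2.resize(a[155:235,295:380],None,fx=7,fy=7,interpolation=cv2.INTER_CUBIC))
cv2.imwrite('pics/zj_scene.png',cv2.resize(b[195:280,195:275],None,fx=7,fy=7,interpolation=cv2.INTER_CUBIC))
E
```

```text
(no output)
```

View pics/zj_top.png

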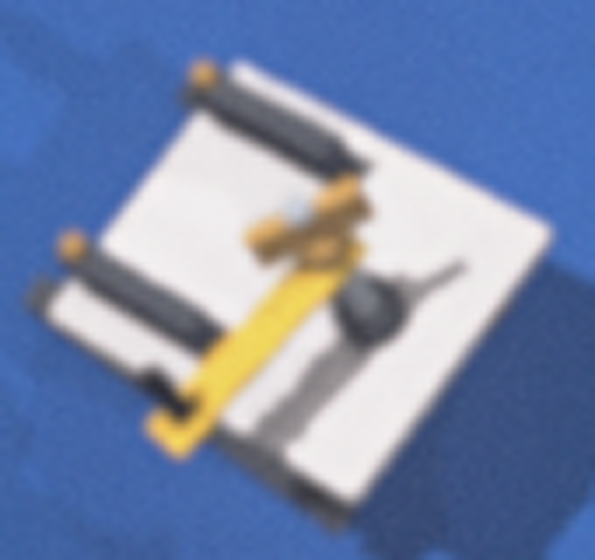

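View pics/zj_scene.png

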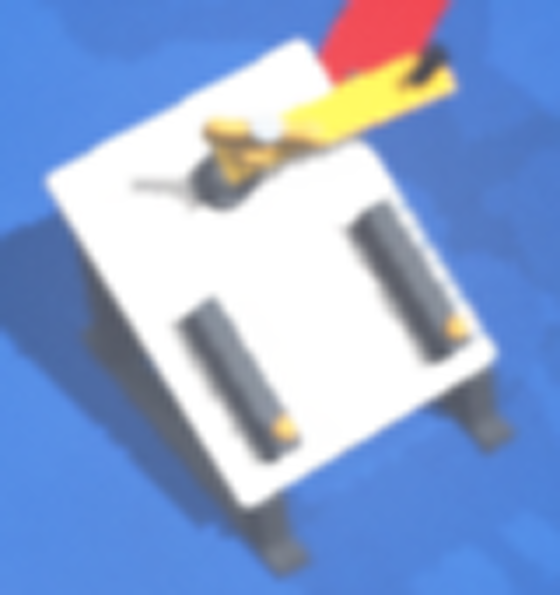

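```bash
python3 - <<'E'
from h import *
T=load('top0');S=load('scene0')
zt=lambda p:(np.array(p)+.5)/7-.5+[295,155]
zs=lambda p:(np.array(p)+.5)/7-.5+[195,195]
t=zt([[204,75],[72,242],[236,62],[552,236],[350,508],[40,305],[308,210]]);s=zs([[285,428],[457,327],[245,505],[50,182],[300,40],[497,352],[250,135]])
P=tri(T,t,S,s);print(P.round(4))
# known local coords
L=np.array([[-24,40,6],[-24,-40,6],[-40,60,-30],[110,60,-30],[110,-60,-30],[-40,-60,-30]])/1e3
# rigid fit, both free & constrained yaw
A=P[:6,:3];ca,cl=A.mean(0),L.mean(0)
R,r=Rn.align_vectors(A-ca,L-cl);print('free',R.as_matrix().round(3),r,ca-R.apply(cl))
from scipy.optimize import least_squares
def bed(p):
    bx=np.array([np.cos(p[0])*np.cos(np.pi/6),np.sin(p[0])*np.cos(np.pi/6),.5]);by=np.array([-np.sin(p[0]),np.cos(p[0]),0]);bz=np.cross(bx,by)
    return np.c_[bx,by,bz],np.array([p[1],p[2],.085])
def f(p):
    R,o=bed(p);W=L@R.T+o
    return np.r_[(proj(T,W)-t[:6]).ravel(),(proj(S,W)-s[:6]).ravel()]
q=least_squares(f,[-2.0,*(ca-R.apply(cl))[:2]]);print(q.x,f(q.x).round(2))
R,o=bed(q.x);print(R)
print('local', ((A-o)@R).round(4))
E
```

```text
[[ 6.197e-01 -7.050e-02  7.690e-02  2.300e-03]
 [ 5.566e-01 -2.240e-02  7.890e-02  1.900e-03]
 [ 6.338e-01 -8.500e-02  3.930e-02  2.400e-03]
 [ 5.548e-01 -1.906e-01  1.084e-01  4.000e-04]
 [ 4.574e-01 -1.200e-01  1.096e-01  3.200e-03]
 [ 5.394e-01 -1.230e-02  4.480e-02  3.000e-03]
 [ 5.527e-01 -1.009e-01  1.632e-01  3.700e-03]]
free [[-0.53   0.796  0.293]
 [-0.714 -0.605  0.352]
 [ 0.458 -0.023  0.889]] 0.004872672609511191 [ 0.5736855  -0.06617202  0.08530597]
[-2.21309865  0.57369412 -0.06529877] [ 0.36 -0.36  0.29  0.22  0.64  0.02 -0.01 -0.82 -0.14 -1.3   1.04  0.98
  0.45 -0.15  0.49 -0.01  0.3  -0.05  0.04 -0.99  0.98 -0.27  0.36  0.64]
[[-0.51878432  0.8007187   0.29952027]
 [-0.69344273 -0.59904054  0.40035935]
 [ 0.5         0.          0.8660254 ]]
local [[-0.0243  0.0399  0.0047]
 [-0.0239 -0.0394  0.0068]
 [-0.0404  0.0599 -0.0294]
 [ 0.1084  0.0599 -0.0356]
 [ 0.1106 -0.0603 -0.0354]
 [-0.0391 -0.0592 -0.0238]]
```

```bash
cat >> h.py <<'E'
from scipy.linalg import expm,logm
YAW=-2.213;O=np.array([.5737,-.0653,.085])
def bedR(yaw=YAW):
    c=np.cos(np.pi/6);bx=np.array([np.cos(yaw)*c,np.sin(yaw)*c,.5]);by=np.array([-np.sin(yaw),np.cos(yaw),0]);return np.c_[bx,by,np.cross(bx,by)]
B=bedR()
def b2w(l): return O+np.atleast_2d(l)/1e3@B.T
def cur():
    o=robot.get_obs();T=np.eye(4);T[:3,:3]=Rn.from_euler('xyz',o['ee_rot']).as_matrix();T[:3,3]=o['tool_pos'];return T
def mk(R,p):
    T=np.eye(4);T[:3,:3]=R;T[:3,3]=p;return T
def down(yaw): return Rn.from_euler('xyz',[np.pi,0,yaw]).as_matrix()
def plan(T1,n,T0=None,path=True):
    T0=cur() if T0 is None else T0
    D=np.linalg.inv(T0)@T1;w=Rn.from_matrix(D[:3,:3]).as_rotvec()/n
    Rk=Rn.from_rotvec(w).as_matrix();A=sum(np.linalg.matrix_power(Rk,k) for k in range(n))
    d=np.linalg.solve(A,D[:3,3])
    print(n,'rows d(mm)',(d*1e3).round(1),'|d|',round(np.linalg.norm(d)*1e3,1),'w',w.round(4),'deg',np.degrees(np.linalg.norm(w)).round(1))
    if path:
        T=T0
        for k in range(n):
            T=T@mk(Rk,d);
            if k%2: print(k+1,T[:3,3].round(3),end=' ')
        print()
E
python3 - <<'E'
from h import *
plan(mk(down(.063),[.4915,.2075,.11]),16)
# strap + nut measurement
T=load('top0');S=load('scene0')
zt=lambda p:(np.array(p)+.5)/7-.5+[295,155]
zs=lambda p:(np.array(p)+.5)/7-.5+[195,195]
def onbed(s,px,z):
    e,v=rays(s,px);n=B[:,2];h=(z/1e3-(e-O)@n)/(v@n);return ((e+v*h[:,None]-O)@B*1e3).round(1)
print('pin base top',onbed(T,zt([[185,408],[147,373]]),21),onbed(T,zt([[147,373]]),53))
print('pin scene',onbed(S,zs([[425,75]]),21),onbed(S,zs([[438,50]]),53))
print('blade T',onbed(T,zt([[250,242],[352,190]]),50)); print('blade S',onbed(S,zs([[210,128],[280,155]]),50))
print('pin preds',[ (proj(T,b2w([75-75*np.cos(a),-75*np.sin(a),44])),proj(S,b2w([75-75*np.cos(a),-75*np.sin(a),44]))) for a in (1.2,1.4,1.6)])
E
```

```text
16 rows d(mm) [-12.1 -53.2   5.9] |d| 54.8 w [-0.0001  0.0001 -0.0843] deg 4.8
2 [ 0.248 -0.47   0.193] 4 [ 0.33  -0.398  0.181] 6 [ 0.398 -0.314  0.169] 8 [ 0.452 -0.219  0.157] 10 [ 0.489 -0.116  0.145] 12 [ 0.508 -0.009  0.134] 14 [0.509 0.1   0.122] 16 [0.492 0.208 0.11 ] 
pin base top [[ 65.9 -72.5  21. ]
 [ 44.8 -69.1  21. ]] [[ 65.6 -75.   53. ]]
pin scene [[ 67.3 -76.1  21. ]] [[ 69.2 -74.   53. ]]
blade T [[ 64.5 -17.3  50. ]
 [ 84.3  15.9  50. ]]
blade S [[84.8 18.9 50. ]
 [63.3  0.9 50. ]]
pin preds [(array([[312.8451544 , 204.51933518]]), array([[259.18748749, 210.10239396]])), (array([[316.16537738, 208.5182624 ]]), array([[257.63788194, 204.86621976]])), (array([[320.44041374, 211.68977944]]), array([[255.09670323, 199.97714714]]))]
```

```bash
python3 -m handwheel '{"delta_pos": [[-12.1,-53.2,-4],[-12.1,-53.2,-4],[-12.1,-53.2,-4],[-12.1,-53.2,-4],[-12.1,-53.2,-4],[-12.1,-53.2,-4],[-12.1,-53.2,-4],[-12.1,-53.2,-4]], "rotation": [[0,0,-0.0843],[0,0,-0.0843],[0,0,-0.0843],[0,0,-0.0843],[0,0,-0.0843],[0,0,-0.0843],[0,0,-0.0843],[0,0,-0.0843]], "claw": [-0.5,-0.5,-0.5,-0.5,-0.5,-0.5,-0.5,-0.5]}'
python3 -m handwheel '{"delta_pos": [[-12.1,-53.2,-4],[-12.1,-53.2,-4],[-12.1,-53.2,-4],[-12.1,-53.2,-4],[-12.1,-53.2,-4],[-12.1,-53.2,-4],[-12.1,-53.2,-4],[-12.1,-53.2,-4]], "rotation": [[0,0,-0.0843],[0,0,-0.0843],[0,0,-0.0843],[0,0,-0.0843],[0,0,-0.0843],[0,0,-0.0843],[0,0,-0.0843],[0,0,-0.0843]], "claw": [-0.5,-0.5,-0.5,-0.5,-0.5,-0.5,-0.5,-0.5]}'
python3 - <<'E'
from h import *
print(robot.get_obs()); plan(mk(down(.063),[.4915,.2075,.07]),5)
E
```

```text
time: 1.1
tool_pos: [0.4527, -0.2174, 0.2369]
ee_rot: [3.142, 0.001, -0.608]
wrist_force: [1.4, -0.2, -0.2]
width: 0.0704
time: 2.1
tool_pos: [0.4909, 0.2092, 0.2688]
ee_rot: [3.141, 0.001, 0.067]
wrist_force: [1.0, 0.5, -0.2]
width: 0.0707
{'time': 2.1, 'joint_positions': array([ 2.96680140e-01,  4.79086862e-02,  1.28812910e+00, -1.93887842e-04,
        1.80675096e+00,  2.30085210e-01]), 'qvel': array([ 0.8269206 ,  0.14844549, -0.21462172, -0.00095442,  0.06788933,
        0.15380946]), 'joint_torque': array([ -2.90127285, -33.92623544, -29.77305293,   0.10657671,
         0.10895361,  -0.12808759]), 'tool_pos': array([0.49088966, 0.20918273, 0.26876978]), 'ee_rot': array([3.14113627e+00, 1.12156674e-03, 6.65494615e-02]), 'wrist_force': array([ 0.9785002 ,  0.52556305, -0.1898156 ]), 'wrist_torque': array([-0.03133379, -0.12833732,  0.06115781]), 'width': 0.07067696661905772}
5 rows d(mm) [ 0.1  0.3 39.8] |d| 39.8 w [0.0001 0.0002 0.0007] deg 0.0
2 [0.491 0.208 0.189] 4 [0.491 0.208 0.11 ]
```

```bash
python3 -m handwheel '{"delta_pos": [[0,0,40],[0,0,40],[0,0,40],[0,0,40],[0,0,40],[0,0,0],[0,0,0],[0,0,0]], "rotation": [[0,0,0],[0,0,0],[0,0,0],[0,0,0],[0,0,0],[0,0,0],[0,0,0],[0,0,0]], "claw": [-0.5,-0.5,-0.5,-0.5,-0.5,-0.5,-0.5,-0.5]}'
python3 - <<'E'
from h import *
plan(mk(down(.063),[.4915,.2075,.0125]),4)
s=snap('scene','s1.png');cv2.imwrite('pics/s1z.png',cv2.resize(cv2.imread('pics/s1.png')[180:310,250:400],None,fx=4,fy=4))
E
```

```text
time: 3.1
tool_pos: [0.4931, 0.208, 0.072]
ee_rot: [-3.141, -0.004, 0.064]
wrist_force: [-0.6, 0.5, -0.5]
width: 0.0704
4 rows d(mm) [-0.4  0.1 14.9] |d| 14.9 w [-0.0002 -0.0011  0.0002] deg 0.1
2 [0.492 0.208 0.042] 4 [0.492 0.207 0.013]
```

View pics/s1z.png

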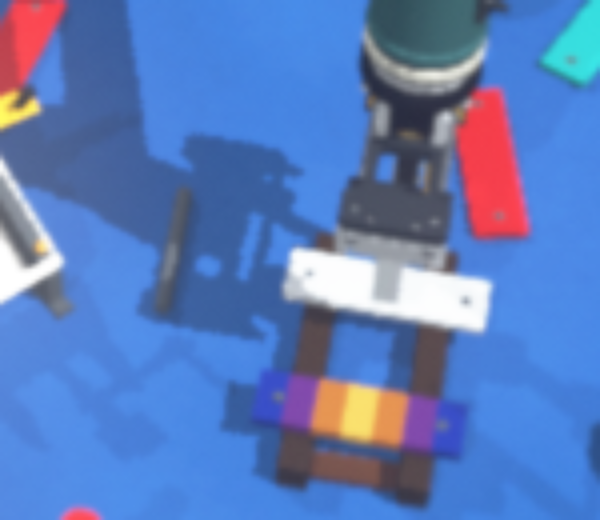

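The scene view shows the gripper astride the middle of the plain bar, with the finger at zoom (385,275). The tinted bar is clear. I'll descend and close.

```bash
python3 -m handwheel '{"delta_pos": [[-0.4,0,15],[-0.4,0,15],[-0.4,0,15],[-0.4,0,14.5],[0,0,0],[0,0,0],[0,0,0],[0,0,0]], "rotation": [[0,0,0],[0,0,0],[0,0,0],[0,0,0],[0,0,0],[0,0,0],[0,0,0],[0,0,0]], "claw": [-0.5,-0.5,-0.5,-0.5,-0.5,-0.3,0,1]}'
python3 -m handwheel '{"delta_pos": [[0,0,0],[0,0,0],[0,0,0],[0,0,-5],[0,0,-30],[0,0,-50],[0,0,-50],[0,0,-50]], "rotation": [[0,0,0],[0,0,0],[0,0,0],[0,0,0],[0,0,0],[0,0,0],[0,0,0],[0,0,0]], "claw": [1,1,1,1,1,1,1,1]}'
python3 - <<'E'
from h import *
R=np.c_[-B[:,0],B[:,1],-B[:,2]]
# target above seat: grasp point centre at bed (0,0,4): TCP at z=4-19
for h in(60,8,1):
    print(h,b2w([0,0,-15+h]))
plan(mk(R,b2w([0,0,-15+60])[0]),9)
E
```

```text
time: 4.15
tool_pos: [0.4903, 0.2075, 0.0106]
ee_rot: [-3.141, -0.001, 0.064]
wrist_force: [0.2, 0.4, -0.3]
width: 0.0444
time: 5.15
tool_pos: [0.4885, 0.207, 0.1948]
ee_rot: [3.141, 0.004, 0.064]
wrist_force: [1.2, 0.2, -4.6]
width: 0.0398
60 [[ 0.58717663 -0.0472825   0.12397114]]
8 [[ 0.57160363 -0.06810272  0.07893782]]
1 [[ 0.56950727 -0.07090544  0.07287564]]
9 rows d(mm) [-0.3 30.5  9.5] |d| 31.9 w [-0.0252 -0.054  -0.0938] deg 6.4
2 [0.494 0.146 0.177] 4 [0.509 0.086 0.161] 6 [0.534 0.029 0.146] 8 [ 0.567 -0.023  0.132]
```

```bash
python3 - <<'E'
from h import *
R=np.c_[-B[:,0],B[:,1],-B[:,2]]
print(cur()[:3,3])
plan(mk(R,b2w([0,0,-15+70])[0]),8)
E
```

```text
[0.48851891 0.20703911 0.19478073]
8 rows d(mm) [ 0.2 34.1  9.4] |d| 35.4 w [-0.0284 -0.0608 -0.1055] deg 7.2
2 [0.496 0.139 0.177] 4 [0.516 0.073 0.162] 6 [0.548 0.011 0.148] 8 [ 0.59  -0.043  0.133]
```

```bash
python3 -m handwheel '{"delta_pos": [[0.2,34.1,9.4],[0.2,34.1,9.4],[0.2,34.1,9.4],[0.2,34.1,9.4],[0.2,34.1,9.4],[0.2,34.1,9.4],[0.2,34.1,9.4],[0.2,34.1,9.4]], "rotation": [[-0.0284,-0.0608,-0.1055],[-0.0284,-0.0608,-0.1055],[-0.0284,-0.0608,-0.1055],[-0.0284,-0.0608,-0.1055],[-0.0284,-0.0608,-0.1055],[-0.0284,-0.0608,-0.1055],[-0.0284,-0.0608,-0.1055],[-0.0284,-0.0608,-0.1055]], "claw": [1,1,1,1,1,1,1,1]}'
python3 - <<'E'
from h import *
R=np.c_[-B[:,0],B[:,1],-B[:,2]]
o=robot.get_obs();print(o['joint_positions'],o['qvel'],o['width'])
T=cur();print((T[:3,3]-O)@B*1e3, Rn.from_matrix(R.T@T[:3,:3]).as_rotvec())
for n in('scene','top'):
    snap(n,n+'2.png')
a=cv2.imread('pics/top2.png');b=cv2.imread('pics/scene2.png')
cv2.imwrite('pics/z2.png',np.hstack([cv2.resize(a[145:235,285:385],None,fx=4,fy=4),cv2.resize(b[150:280,180:280],None,fx=4,fy=4)[:360]]))
E
```

```text
time: 6.15
tool_pos: [0.592, -0.0432, 0.1308]
ee_rot: [-3.14, 0.523, 0.933]
wrist_force: [0.7, 0.9, -4.4]
width: 0.0399
[ 0.05785741  0.47444924  1.12989598 -0.41112344  1.86752158 -0.92972698] [-0.07936     0.53479332 -0.45377544 -0.55353273  0.03457372 -1.04170644] 0.03988174106414932
[-1.85961728  1.43009971 54.00298844] [-0.00023948  0.00057358 -0.00347157]
```

View pics/z2.png

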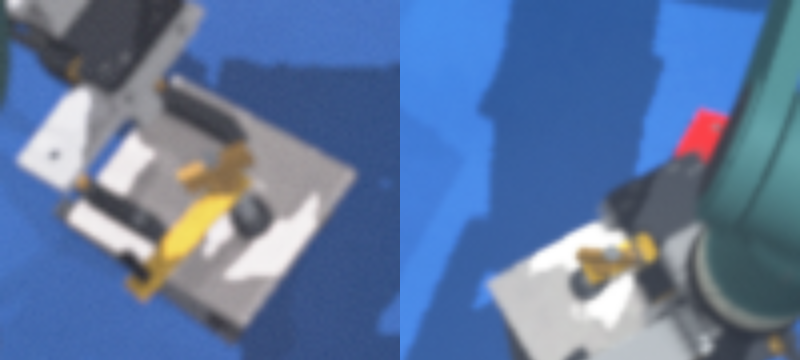

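View pics/scene2.png

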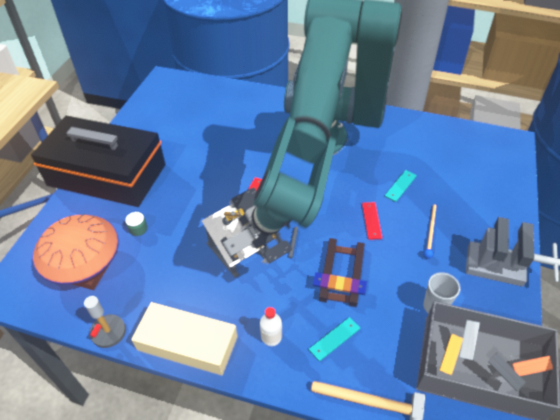

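```bash
python3 - <<'E'
from h import *
R=np.c_[-B[:,0],B[:,1],-B[:,2]]
T=cur();print((T[:3,3]-O)@B*1e3, robot.get_obs()['wrist_force'])
plan(mk(R,b2w([4,0,-15.4+6])[0]),6)
E
```

```text
[-3.04634516  1.61584912 51.10075154] [-0.76383755  0.26145422 -5.59093449]
6 rows d(mm) [-1.2 -0.3 10.1] |d| 10.2 w [-0.0005  0.0002  0.0003] deg 0.0
2 [ 0.584 -0.053  0.111] 4 [ 0.576 -0.062  0.095] 6 [ 0.569 -0.072  0.079]
```

```bash
python3 -m handwheel '{"delta_pos": [[-1.4,-0.3,10],[-1.4,-0.3,10],[-1.4,-0.3,10],[-1.4,-0.3,10],[-1.4,-0.3,10],[0,0,6],[0,0,0],[0,0,0]], "rotation": [[0,0,0],[0,0,0],[0,0,0],[0,0,0],[0,0,0],[0,0,0],[0,0,0],[0,0,0]], "claw": [1,1,1,1,1,1,1,1]}'
python3 - <<'E'
from h import *
R=np.c_[-B[:,0],B[:,1],-B[:,2]]
T=cur();o=robot.get_obs();print((T[:3,3]-O)@B*1e3, Rn.from_matrix(R.T@T[:3,:3]).as_rotvec(),'F bed',o['wrist_force']@B,'T',o['wrist_torque']@B)
for n in('scene','top'):
    snap(n,n+'3.png')
a=cv2.imread('pics/top3.png');b=cv2.imread('pics/scene3.png')
cv2.imwrite('pics/z3.png',np.hstack([cv2.resize(a[145:235,285:385],None,fx=4,fy=4),cv2.resize(b[190:280,180:280],None,fx=4,fy=4)[:360]]))
E
```

```text
time: 7.25
tool_pos: [0.5708, -0.0689, 0.0879]
ee_rot: [3.138, 0.52, 0.927]
wrist_force: [0.3, -0.4, -4.4]
width: 0.0394
[ 5.44993853 -0.15025388  0.25627649] [-0.00266738  0.00334919  0.00153714] F bed [-2.06843768  0.43982997 -3.87894852] T [ 0.12267894  0.69539084 -0.06236441]
```

View pics/z3.png

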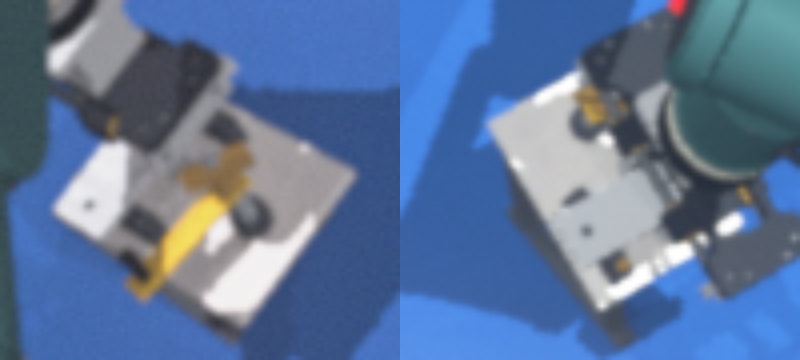

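```bash
python3 - <<'E'
from h import *
def onbed(s,px,z):
    e,v=rays(s,px);n=B[:,2];h=(z/1e3-(e-O)@n)/(v@n);return ((e+v*h[:,None]-O)@B*1e3).round(1)
for f,(x0,y0,x1,y1) in(('top3',(300,188,314,204)),('scene3',(220,242,234,254))):
    s=load(f);g=cv2.cvtColor(s['color'],cv2.COLOR_RGB2GRAY)[y0:y1,x0:x1].astype(float)
    y,x=np.unravel_index(g.argmin(),g.shape);w=np.clip(np.median(g)-g,0,None)*(np.hypot(*np.meshgrid(np.arange(g.shape[1])-x,np.arange(g.shape[0])-y))<2.6)
    Y,X=np.indices(g.shape);p=[(w*X).sum()/w.sum()+x0,(w*Y).sum()/w.sum()+y0]
    print(f,p,g.min(),onbed(s,p,23.7))
T=load('top3')
E
```

```text
top3 [np.float64(302.8156228008445), np.float64(202.30893736805066)] 89.0 [[  6.9 -74.6  23.7]]
scene3 [np.float64(220.4308300395257), np.float64(252.36363636363637)] 109.0 [[ 2.3 75.9 23.7]]
```

```bash
python3 - <<'E'
from h import *
def onbed(s,px,z):
    e,v=rays(s,px);n=B[:,2];h=(z/1e3-(e-O)@n)/(v@n);return ((e+v*h[:,None]-O)@B*1e3).round(1)
print(onbed(load('top3'),[285+90/4-.4,145+205/4-.4],23.7),onbed(load('scene3'),[180+187/4-.4,190+231/4-.4],23.7))
E
```

```text
[[  5.2 -55.2  23.7]] [[ 6.  55.3 23.7]]
```

Both dots agree with the pose: the bar is centred at bed x≈5.6, y≈0. Now I'll lower it.

```bash
python3 -m handwheel '{"delta_pos": [[0,0,4],[0,0,4],[0,0,3],[0,0,1],[0,0,0],[0,0,0],[0,0,0],[0,0,0]], "rotation": [[0,0,0],[0,0,0],[0,0,0],[0,0,0],[0,0,0],[0,0,0],[0,0,0],[0,0,0]], "claw": [1,1,1,1,1,1,1,1]}'
cat >> h.py <<'E'
def st():
    R=np.c_[-B[:,0],B[:,1],-B[:,2]]
    T=cur();o=robot.get_obs();print(o['time'],'tcp bed',((T[:3,3]-O)@B*1e3).round(2),'rot err(tool)', Rn.from_matrix(R.T@T[:3,:3]).as_rotvec().round(4),'F bed',(o['wrist_force']@B).round(2),'T',(o['wrist_torque']@B).round(3),'w',o['width'])
E
python3 -c "
from h import *
st()"
```

```text
time: 8.35
tool_pos: [0.567, -0.0737, 0.0774]
ee_rot: [3.139, 0.521, 0.927]
wrist_force: [0.1, 0.2, -4.1]
width: 0.0397
8.35 tcp bed [  5.48  -0.3  -12.  ] rot err(tool) [-0.0023  0.0031  0.0014] F bed [-2.25 -0.07 -3.4 ] T [ 0.031  0.711 -0.056] w 0.03967928515868756
```

Free force in bed axes is (-2.2, 0, -3.4). I'll go on gently.

```bash
python3 -m handwheel '{"delta_pos": [[0,0,1],[0,0,1],[0,0,0.5],[0,0,0.5],[0,0,0.5],[0,0,0],[0,0,0],[0,0,0]], "rotation": [[0,0,0],[0,0,0],[0,0,0],[0,0,0],[0,0,0],[0,0,0],[0,0,0],[0,0,0]], "claw": [1,1,1,1,1,1,1,1]}'
python3 -c "
from h import *
st()"
```

```text
time: 9.35
tool_pos: [0.566, -0.075, 0.0745]
ee_rot: [3.138, 0.52, 0.927]
wrist_force: [-0.8, 1.5, -1.6]
width: 0.0392
9.35 tcp bed [  5.47  -0.33 -15.31] rot err(tool) [-0.0024  0.0032  0.0014] F bed [-1.45 -1.53 -0.99] T [ 0.025  0.585 -0.062] w 0.03916574959751176
```

```bash
python3 -m handwheel '{"delta_pos": [[0,0,0.5],[0,0,0],[1,0,0],[1,0,0],[1,0,0],[1,0,0],[0,0,0],[0,0,0]], "rotation": [[0,0,0],[0,0,0],[0,0,0],[0,0,0],[0,0,0],[0,0,0],[0,0,0],[0,0,0]], "claw": [1,1,1,1,1,1,1,1]}'
python3 -c "
from h import *
st()"
```

```text
time: 10.35
tool_pos: [0.5684, -0.073, 0.0726]
ee_rot: [3.137, 0.521, 0.926]
wrist_force: [0.3, 0.4, 4.4]
width: 0.0393
10.35 tcp bed [  1.85   0.39 -15.39] rot err(tool) [-0.0038  0.003   0.0022] F bed [1.79 0.   4.03] T [ 0.101 -0.182 -0.086] w 0.039308115222382624
```

```bash
python3 -m handwheel '{"delta_pos": [[0.7,0,0],[0.7,0,0],[0.5,0,0],[0.5,0,0],[0,0,0],[0,0,0],[0,0,0],[0,0,0]], "rotation": [[0,0,0],[0,0,0],[0,0,0],[0,0,0],[0,0,0],[0,0,0],[0,0,0],[0,0,0]], "claw": [1,1,1,1,1,1,1,1]}'
python3 -c "
from h import *
st()"
```

```text
time: 11.35
tool_pos: [0.5693, -0.0717, 0.0717]
ee_rot: [3.137, 0.522, 0.926]
wrist_force: [-0.1, -1.2, 5.9]
width: 0.0394
11.35 tcp bed [  0.02   0.32 -15.41] rot err(tool) [-0.0035  0.0019  0.0025] F bed [3.85 0.6  4.56] T [ 0.104 -0.431  0.029] w 0.03935737733817701
```

```bash
python3 -m handwheel '{"delta_pos": [[0.7,0,0],[0.7,0,0],[0.6,0,0],[0,0,0],[0,0,0],[0,0,0],[0,0,0],[0,0,0]], "rotation": [[0,0,0],[0,0,0],[0,0,0],[0,0,0],[0,0,0],[0,0,0],[0,0,0],[0,0,0]], "claw": [1,1,1,1,1,1,1,1]}'
python3 -c "
from h import *
st()"
```

```text
time: 12.35
tool_pos: [0.5695, -0.0715, 0.0716]
ee_rot: [3.137, 0.525, 0.925]
wrist_force: [-2.9, -4.1, 8.3]
width: 0.0398
12.35 tcp bed [ -0.23   0.35 -15.37] rot err(tool) [-0.0029 -0.0013  0.0033] F bed [8.49 0.18 4.7 ] T [ 0.061 -1.05   0.097] w 0.03981768571529694
```

Torque suggests that only the −y pin is carrying the bar, so I'll turn the +y end down the slope.

```bash
python3 -m handwheel '{"delta_pos": [[0,0,0],[0,0,0],[0,0,0],[0,0,0],[0,0,0],[0,0,0],[0,0,0],[0,0,0]], "rotation": [[0,0,-0.005],[0,0,-0.005],[0,0,-0.005],[0,0,0],[0,0,0],[0,0,0],[0,0,0],[0,0,0]], "claw": [1,1,1,1,1,1,1,1]}'
python3 -c "
from h import *
st()"
```

```text
time: 13.35
tool_pos: [0.5697, -0.0714, 0.0715]
ee_rot: [-3.139, 0.524, 0.941]
wrist_force: [-2.9, -3.1, 7.4]
width: 0.0393
13.35 tcp bed [ -0.43   0.48 -15.34] rot err(tool) [-0.0032 -0.0007 -0.0107] F bed [ 7.33 -0.47  4.33] T [ 0.027 -0.956 -0.213] w 0.03933564173979716
```

```bash
python3 -m handwheel '{"delta_pos": [[0.5,0,0],[0,0,0],[0,0,0],[0,0,0],[0,0,0],[0,0,0],[0,0,0],[0,0,0]], "rotation": [[0,0,0.006],[0,0,0],[0,0,0],[0,0,0],[0,0,0],[0,0,0],[0,0,0],[0,0,0]], "claw": [1,1,1,1,1,1,1,1]}'
python3 -c "
from h import *
st()"
```

```text
time: 14.35
tool_pos: [0.5697, -0.0714, 0.0715]
ee_rot: [3.141, 0.525, 0.934]
wrist_force: [-3.2, -3.7, 8.8]
width: 0.0396
14.35 tcp bed [ -0.43   0.49 -15.35] rot err(tool) [-0.0031 -0.0017 -0.0051] F bed [ 8.62 -0.4   5.17] T [ 0.018 -1.163  0.011] w 0.03957453932072178
```

```bash
python3 -m handwheel '{"delta_pos": [[0,0,0],[0,0,0],[0,0,0],[0,0,0],[0,0,0],[0,0,0],[0,0,0],[0,0,0]], "rotation": [[0,0,0],[0,0,0],[0,0,0],[0,0,0],[0,0,0],[0,0,0],[0,0,0],[0,0,0]], "claw": [0.1,0.05,0,-0.05,-0.1,-0.15,-0.15,-0.15]}'
python3 -c "
from h import *
st();print(robot.get_obs()['joint_positions'])"
```

```text
time: 15.35
tool_pos: [0.5704, -0.0691, 0.0693]
ee_rot: [-3.139, 0.521, 0.937]
wrist_force: [-1.5, 0.0, 0.2]
width: 0.0541
15.35 tcp bed [ -3.46  -0.35 -16.1 ] rot err(tool) [-0.0021  0.003  -0.0077] F bed [ 0.87 -1.26 -0.27] T [ 0.055  0.278 -0.027] w 0.054060795619017915
[ 0.02129933  0.45962339  1.27631683 -0.40953706  1.72938697 -0.91419582]
```

```bash
python3 -m handwheel '{"delta_pos": [[-3.5,0,0],[0,0,-5],[0,0,-15],[0,0,-25],[0,0,-30],[0,0,-30],[0,-20,-20],[-20,-40,0]], "rotation": [[0,0,0],[0,0,0],[0,0,0],[0,0,0],[0,0,0],[0,0,0],[0,0,0],[0,0,0]], "claw": [-0.15,-0.15,-0.15,-0.15,-0.15,-0.15,-0.15,-0.4]}'
python3 - <<'E'
from h import *
st()
for n in('scene','top'):
    snap(n,n+'4.png')
a=cv2.imread('pics/top4.png');b=cv2.imread('pics/scene4.png')
cv2.imwrite('pics/z4.png',np.hstack([cv2.resize(a[145:235,285:385],None,fx=4,fy=4),cv2.resize(b[190:280,180:280],None,fx=4,fy=4)[:360]]))
E
```

```text
time: 16.35
tool_pos: [0.5473, 0.0016, 0.1902]
ee_rot: [-3.14, 0.519, 0.938]
wrist_force: [-0.6, -0.2, -0.2]
width: 0.0608
16.35 tcp bed [ 19.89 -61.25 109.97] rot err(tool) [-0.0031  0.0042 -0.0081] F bed [ 0.35 -0.35 -0.39] T [ 0.118  0.305 -0.027] w 0.06083483133896098
```

View pics/z4.png

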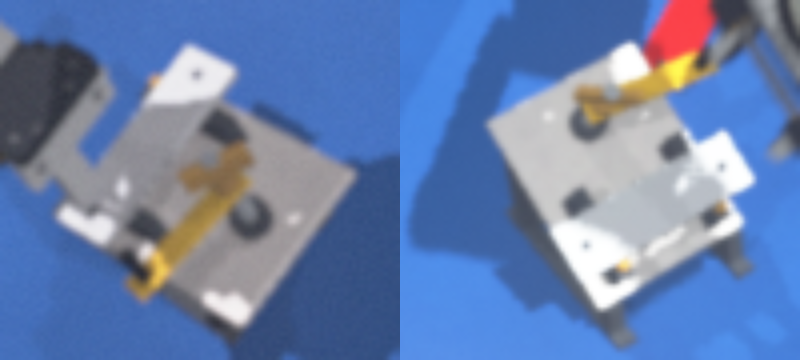

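The scene view shows the bar on the rails, dots at zoom (587,243) and (722,165), and the brass pins just below its lower edge. I'll measure it.

```bash
python3 - <<'E'
from h import *
def onbed(s,px,z):
    e,v=rays(s,px);n=B[:,2];h=(z/1e3-(e-O)@n)/(v@n);return ((e+v*h[:,None]-O)@B*1e3).round(1)
S=load('scene4');T=load('top4')
print('dots S',onbed(S,np.array([[187,243],[322,165]])/4-.4+[180,190],8),'T',onbed(T,np.array([[196,74]])/4-.4+[285,145],8))
print('pin tops S',onbed(S,np.array([[224,265],[321,206]])/4-.4+[180,190],6.5))
print('strap pin T top',onbed(T,np.array([[127,255]])/4-.4+[285,145],53),'base',onbed(T,np.array([[150,278]])/4-.4+[285,145],21))
for f,z in(('scene4',8),('top4',8)):
    s=load(f);im=s['color']
b=cv2.imread('pics/scene4.png');a=cv2.imread('pics/top4.png')
cv2.imwrite('pics/z4b.png',np.hstack([cv2.resize(b[215:265,220:272],None,fx=9,fy=9,interpolation=cv2.INTER_CUBIC),cv2.resize(a[195:225,310:345],None,fx=9,fy=9,interpolation=cv2.INTER_CUBIC)[:450].copy() if 0 else cv2.resize(a[185:235,310:345],None,fx=9,fy=9,interpolation=cv2.INTER_CUBIC)]))
E
```

```text
dots S [[  0.4  55.3   8. ]
 [  0.9 -54.3   8. ]] T [[-2.7 55.5  8. ]]
pin tops S [[-24.5  40.9   6.5]
 [-22.9 -38.9   6.5]]
strap pin T top [[ 68.2 -75.   53. ]] base [[ 70.5 -73.7  21. ]]
```

View pics/z4b.png

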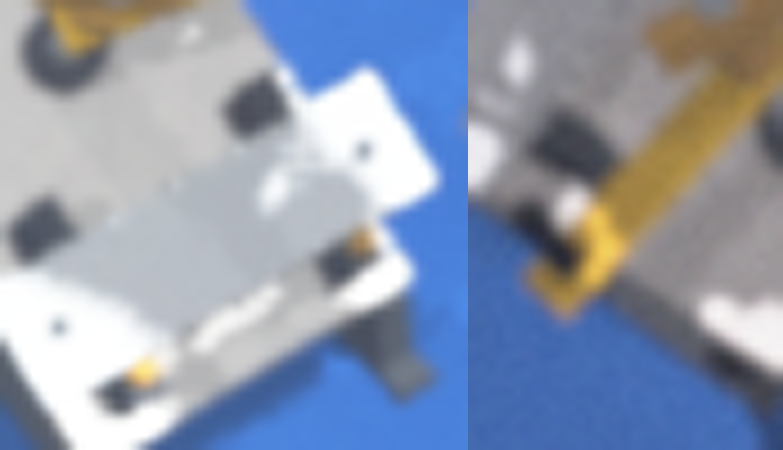

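Bar seated: the dots are 24.9 and 23.8 mm uphill of the pins (ideal 24), and the y offset is under 1 mm. Next is the strap pin at bed (68,-75).

```bash
python3 -m handwheel '{"delta_pos": [[-12,-3,12.5],[-12,-3,12.5],[-12,-3,12.5],[-10,-2,12.5],[0,0,0],[0,0,8],[0,0,6],[0,0,0]], "rotation": [[0,0,0],[0,0,0],[0,0,0],[0,0,0],[0,0,0],[0,0,0],[0,0,0],[0,0,0]], "claw": [-0.3,-0.3,-0.3,-0.3,-0.3,-0.3,-0.3,-0.3]}'
python3 - <<'E'
from h import *
st()
for n in('scene','top'):
    snap(n,n+'5.png')
a=cv2.imread('pics/top5.png');b=cv2.imread('pics/scene5.png')
cv2.imwrite('pics/z5.png',np.hstack([cv2.resize(a[145:235,285:385],None,fx=4,fy=4),cv2.resize(b[190:280,180:280],None,fx=4,fy=4)[:360]]))
E
```

```text
time: 17.45
tool_pos: [0.4953, -0.0512, 0.1563]
ee_rot: [-3.138, 0.522, 0.938]
wrist_force: [0.9, -0.2, -0.2]
width: 0.0608
17.45 tcp bed [ 66.53 -71.18  43.86] rot err(tool) [-0.0012  0.002  -0.0083] F bed [-0.46  0.81  0.04] T [ 0.085  0.274 -0.078] w 0.06082461143316413
```

View pics/z5.png

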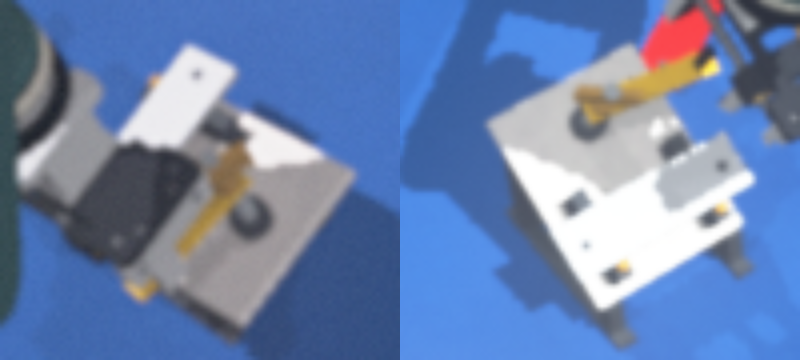

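```bash
python3 -m handwheel '{"delta_pos": [[-1,-3.3,4],[0,0,5],[0,0,5],[0,0,4],[0,0,0],[0,0,0],[0,0,0],[0,0,0]], "rotation": [[0,0,0],[0,0,0],[0,0,0],[0,0,0],[0,0,0],[0,0,0],[0,0,0],[0,0,0]], "claw": [-0.3,-0.3,-0.3,-0.3,-0.3,0,0.3,0.6]}'
python3 -c "
from h import *
st()"
python3 -m handwheel '{"delta_pos": [[0,0,0],[0,0,0],[0,0,0],[0,0,0],[0,0,0],[0,0,0],[0,0,0],[0,0,0]], "rotation": [[0,0,0],[0,0,0],[0,0,0],[0,0,0],[0,0,0],[0,0,0],[0,0,0],[0,0,0]], "claw": [1,1,1,1,1,1,1,1]}'
python3 -c "
from h import *
st()"
```

```text
time: 18.55
tool_pos: [0.4872, -0.0572, 0.142]
ee_rot: [-3.14, 0.52, 0.937]
wrist_force: [-0.8, -0.3, 0.4]
width: 0.0344
18.55 tcp bed [ 67.73 -74.1   26.76] rot err(tool) [-0.0024  0.0032 -0.0077] F bed [ 0.81 -0.48 -0.01] T [ 0.067  0.306 -0.084] w 0.03440311744472991
time: 19.55
tool_pos: [0.4872, -0.0571, 0.1418]
ee_rot: [-3.139, 0.52, 0.938]
wrist_force: [1.6, 1.7, -0.1]
width: 0.0088
19.55 tcp bed [ 67.6  -74.24  26.59] rot err(tool) [-0.0022  0.0033 -0.0079] F bed [-2.01  0.25  1.05] T [ 0.057  0.693 -0.053] w 0.008817574591234775
```

```bash
python3 -m handwheel '{"delta_pos": [[6.8,0.9,0],[6.7,1.7,0],[6.5,2.2,0],[6.3,2.8,0],[6,3.4,0],[5.7,4,0],[5.3,4.4,0],[4.9,4.9,0]], "rotation": [[0,0,0],[0,0,0],[0,0,0],[0,0,0],[0,0,0],[0,0,0],[0,0,0],[0,0,0]], "claw": [1,1,1,1,1,1,1,1]}'
python3 -c "
from h import *
st()"
```

```text
time: 20.55
tool_pos: [0.5316, -0.0381, 0.1177]
ee_rot: [-3.139, 0.521, 0.937]
wrist_force: [-3.1, -2.1, 2.8]
width: 0.0094
20.55 tcp bed [ 19.31 -49.99  26.64] rot err(tool) [-0.0018  0.0023 -0.0075] F bed [ 4.46 -1.24  0.71] T [-0.219 -0.607 -0.272] w 0.009373369152810757
```

Resistance of a few N and a width of 9.4 mm mean the pin is in the grip. I'll carry on.

```bash
python3 -m handwheel '{"delta_pos": [[4.4,5.3,0],[3.8,5.7,0],[3.3,6,0],[2.8,6.3,0],[2.2,6.5,0],[1.6,6.8,0],[1,6.8,0],[0.3,6.9,0]], "rotation": [[0,0,0],[0,0,0],[0,0,0],[0,0,0],[0,0,0],[0,0,0],[0,0,0],[0,0,0]], "claw": [1,1,1,1,1,1,1,1]}'
python3 -c "
from h import *
st()"
python3 -m handwheel '{"delta_pos": [[0,0,0],[0,0,0],[0,0,0],[0,0,0],[0,0,0],[0,0,0],[0,0,0],[0,0,0]], "rotation": [[0,0,0],[0,0,0],[0,0,0],[0,0,0],[0,0,0],[0,0,0],[0,0,0],[0,0,0]], "claw": [1,1,1,1,1,0.6,0.3,0.1]}'
python3 -c "
from h import *
st()"
```

```text
time: 21.55
tool_pos: [0.5813, -0.054, 0.1078]
ee_rot: [-3.136, 0.522, 0.938]
wrist_force: [-6.0, -1.2, 1.6]
width: 0.0093
21.55 tcp bed [-0.39 -0.71 26.56] rot err(tool) [ 0.0004  0.0019 -0.0084] F bed [ 4.72 -4.13 -0.88] T [-0.635 -0.803 -0.149] w 0.009270982384575858
time: 22.55
tool_pos: [0.5826, -0.0536, 0.1079]
ee_rot: [-3.14, 0.519, 0.938]
wrist_force: [1.0, 0.9, -0.6]
width: 0.0358
22.55 tcp bed [-1.25  0.12 27.2 ] rot err(tool) [-0.0031  0.0046 -0.0084] F bed [-1.43  0.29  0.09] T [ 0.104  0.289 -0.081] w 0.035764016465518016
```

```bash
python3 -m handwheel '{"delta_pos": [[0,0,-5],[0,0,-10],[0,0,-15],[0,0,-20],[0,0,-20],[0,0,-10],[0,0,0],[0,0,0]], "rotation": [[0,0,0],[0,0,0],[0,0,0],[0,0,0],[0,0,0.15],[0,0,0.15],[0,0,0.12],[0,0,0.12]], "claw": [0.1,0.1,0.1,0.1,0.1,0.1,0.1,0.1]}'
python3 - <<'E'
from h import *
st()
for n in('scene','top'):
    snap(n,n+'6.png')
a=cv2.imread('pics/top6.png');b=cv2.imread('pics/scene6.png')
cv2.imwrite('pics/z6.png',np.hstack([cv2.resize(a[150:230,300:380],None,fx=7,fy=7,interpolation=cv2.INTER_CUBIC),cv2.resize(b[190:270,190:230],None,fx=5,fy=7)]))
E
```

```text
time: 23.55
tool_pos: [0.6063, -0.0216, 0.1788]
ee_rot: [2.854, 0.439, 0.329]
wrist_force: [0.7, 0.3, -0.1]
width: 0.0418
23.55 tcp bed [-3.3000e-01 -7.0000e-02  1.0853e+02] rot err(tool) [-0.0025  0.0053  0.5365] F bed [-0.62  0.34  0.29] T [ 0.097  0.217 -0.069] w 0.04181684229720471
```

View pics/z6.png

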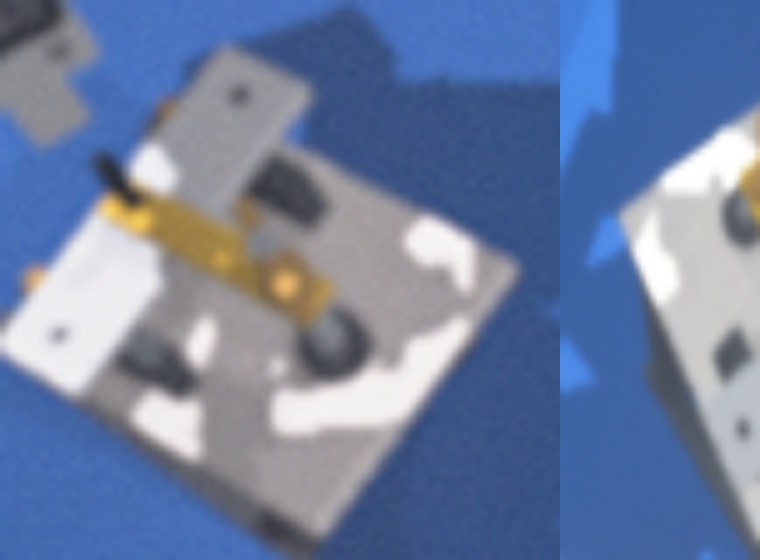

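View pics/scene6.png

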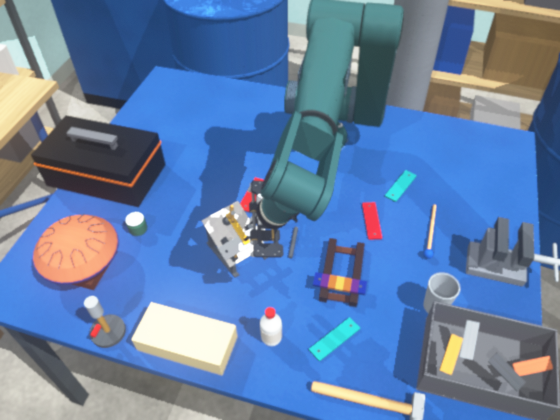

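```bash
python3 - <<'E'
from h import *
a=cv2.imread('pics/top6.png');b=cv2.imread('pics/scene6.png')
A=cv2.resize(a[170:200,310:352],None,fx=12,fy=12,interpolation=cv2.INTER_CUBIC);Bb=cv2.resize(b[200:250,200:262],None,fx=8,fy=8,interpolation=cv2.INTER_CUBIC)
c=np.zeros((760,504,3),np.uint8);c[:360,:504]=A;c[360:760,:496]=Bb
cv2.imwrite('pics/z6b.png',cv2.convertScaleAbs(c,alpha=1.4)[:600] if 0 else np.hstack([cv2.convertScaleAbs(A,alpha=1.5),cv2.convertScaleAbs(Bb,alpha=1.3)[:360]])[:, :800])
E
```

```text
(no output)
```

View pics/z6b.png

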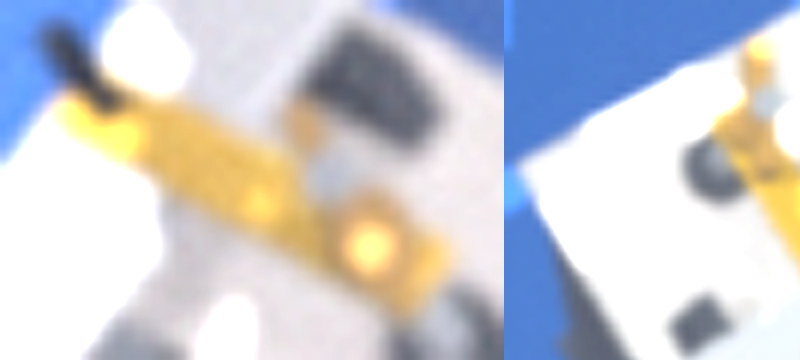

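```bash
python3 - <<'E'
from h import *
def onbed(s,px,z):
    e,v=rays(s,px);n=B[:,2];h=(z/1e3-(e-O)@n)/(v@n);return ((e+v*h[:,None]-O)@B*1e3).round(1)
T=load('top6')
z=lambda p:(np.array(p)+.5)/12-.5+[310,170]
print(onbed(T,z([[300,118],[375,242]]),51),'stud',onbed(T,z([[335,172]]),56))
print('pin',onbed(T,z([[105,90]]),21),onbed(T,z([[50,35]]),53))
for ang in(-.35,-.44,-.55):
    for r in(-20,20): print(ang,r,((proj(T,b2w([75+r*np.cos(ang),r*np.sin(ang),51]))-[310,170]+.5)*12-.5).round())
E
```

```text
[[57.8  8.4 51. ]
 [89.4 -6.1 51. ]] stud [[75.3  1.  56. ]]
pin [[-4.7  1.1 21. ]] [[-1.5 -2.6 53. ]]
-0.35 -20 [[290. 121.]]
-0.35 20 [[389. 255.]]
-0.44 -20 [[297. 115.]]
-0.44 20 [[382. 260.]]
-0.55 -20 [[307. 110.]]
-0.55 20 [[372. 265.]]
```

```bash
cat >> h.py <<'E'
def bedpose(l,a): # a: rotation about tool z from reference
    R=np.c_[-B[:,0],B[:,1],-B[:,2]]@Rn.from_rotvec([0,0,a]).as_matrix()
    return mk(R,b2w(l)[0])
E
python3 - <<'E'
from h import *
print(robot.get_obs()['joint_positions'])
# blade angle -0.43 bed; perpendicular tool x = pi/2-0.43+pi ; tool x angle bed = pi - a
a=np.pi-(1.5*np.pi-.43);print(a)
T1=bedpose([75,0,80],a);plan(T1,10)
T=cur()
E
```

```text
[ 0.08654999  0.49032011  1.01099656 -0.41609038  1.96875063 -0.40965934]
-1.1407963267948968
10 rows d(mm) [-8.3 -1.8  2.8] |d| 8.9 w [ 0.0005 -0.0003 -0.1673] deg 9.6
2 [ 0.589 -0.027  0.18 ] 4 [ 0.575 -0.037  0.183] 6 [ 0.564 -0.051  0.187] 8 [ 0.559 -0.068  0.19 ] 10 [ 0.559 -0.085  0.192]
```

```bash
python3 -m handwheel '{"delta_pos": [[-8.3,-1.8,2.8],[-8.3,-1.8,2.8],[-8.3,-1.8,2.8],[-8.3,-1.8,2.8],[-8.3,-1.8,2.8],[-8.3,-1.8,2.8],[-8.3,-1.8,2.8],[-8.3,-1.8,2.8]], "rotation": [[0,0,-0.167],[0,0,-0.167],[0,0,-0.167],[0,0,-0.167],[0,0,-0.167],[0,0,-0.167],[0,0,-0.167],[0,0,-0.167]], "claw": [0,0,0,0,0,0,0,0]}'
python3 -m handwheel '{"delta_pos": [[-8.3,-1.8,2.8],[-8.3,-1.8,2.8],[0,0,0],[0,0,0],[0,0,0],[0,0,0],[0,0,0],[0,0,0]], "rotation": [[0,0,-0.167],[0,0,-0.167],[0,0,0],[0,0,0],[0,0,0],[0,0,0],[0,0,0],[0,0,0]], "claw": [0,0,0,0,0,0,0,0]}'
python3 - <<'E'
from h import *
st();print(robot.get_obs()['joint_positions'])
plan(bedpose([75,0,40],-1.141),4);plan(bedpose([75,0,27],-1.141),4)
for n in('scene','top'):
    snap(n,n+'7.png')
a=cv2.imread('pics/top7.png');b=cv2.imread('pics/scene7.png')
cv2.imwrite('pics/z7.png',cv2.convertScaleAbs(np.hstack([cv2.resize(a[150:230,300:360],None,fx=6,fy=6,interpolation=cv2.INTER_CUBIC),cv2.resize(b[190:270,190:260],None,fx=6,fy=6,interpolation=cv2.INTER_CUBIC)]),alpha=1.2))
E
```

```text
time: 24.65
tool_pos: [0.5587, -0.0683, 0.1899]
ee_rot: [-2.75, 0.351, 1.811]
wrist_force: [-0.4, -0.0, 0.6]
width: 0.047
time: 25.65
tool_pos: [0.5584, -0.086, 0.1907]
ee_rot: [-2.662, 0.212, 2.119]
wrist_force: [0.9, 0.1, -0.2]
width: 0.0469
25.65 tcp bed [75.17  0.15 78.69] rot err(tool) [-0.0035  0.0014 -1.1377] F bed [-0.58  0.66  0.1 ] T [-0.043  0.357 -0.047] w 0.04693549569796176
[-0.00374764  0.36012148  1.16525183 -0.43912946  1.91122641 -2.15707659]
4 rows d(mm) [0.1 0.  9.7] |d| 9.7 w [ 0.0009  0.0002 -0.0008] deg 0.1
2 [ 0.553 -0.094  0.174] 4 [ 0.547 -0.101  0.157] 
4 rows d(mm) [ 0.1 -0.  12.9] |d| 12.9 w [ 0.0009  0.0002 -0.0008] deg 0.1
2 [ 0.551 -0.096  0.168] 4 [ 0.543 -0.107  0.146]
```

View pics/z7.png

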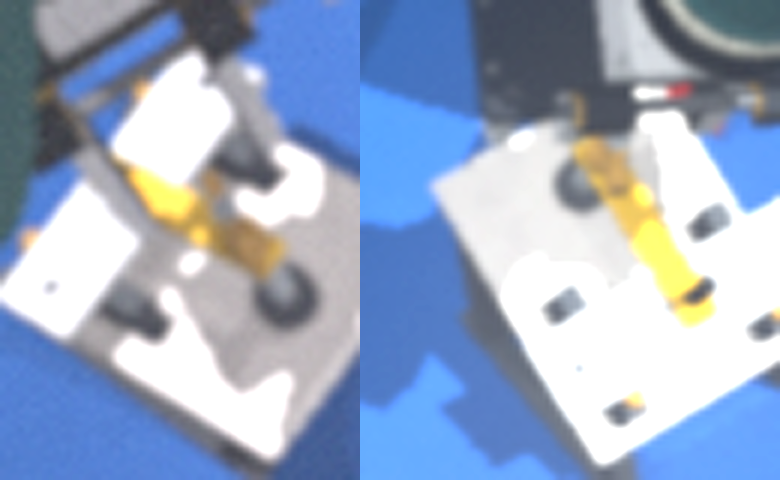

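The strap lies straight down the slope over the bar, and the fingers stand either side of the nut. I'll descend and grip the wings.

```bash
python3 -m handwheel '{"delta_pos": [[0.1,0,12],[0.1,0,12],[0,0,12],[0,0,9],[0,0,6],[0,0,0],[0,0,0],[0,0,0]], "rotation": [[0,0,0],[0,0,0],[0,0,0],[0,0,0],[0,0,0],[0,0,0],[0,0,0],[0,0,0]], "claw": [0,0,0,0,0,0,0.2,0.4]}'
python3 -c "
from h import *
st()"
python3 -m handwheel '{"delta_pos": [[0,0,0],[0,0,0],[0,0,0],[0,0,0],[0,0,0],[0,0,0],[0,0,0],[0,0,0]], "rotation": [[0,0,0],[0,0,0],[0,0,0],[0,0,0],[0,0,0],[0,0,0],[0,0,0],[0,0,0]], "claw": [0.6,0.8,1,1,1,1,1,1]}'
python3 -c "
from h import *
st()"
```

```text
time: 26.75
tool_pos: [0.5436, -0.1062, 0.147]
ee_rot: [-2.663, 0.213, 2.119]
wrist_force: [-0.8, -0.3, 0.1]
width: 0.0308
26.75 tcp bed [74.98  0.36 28.25] rot err(tool) [-0.0046  0.0014 -1.1375] F bed [ 0.69 -0.41 -0.27] T [0.038 0.332 0.008] w 0.030752415814099016
time: 27.75
tool_pos: [0.5434, -0.1063, 0.1467]
ee_rot: [-2.663, 0.212, 2.119]
wrist_force: [1.2, 0.7, 2.5]
width: 0.0168
27.75 tcp bed [75.03  0.32 27.92] rot err(tool) [-0.0042  0.0013 -1.1375] F bed [0.19 0.57 2.83] T [ 0.197  0.343 -0.03 ] w 0.016806039080935597
```

Width is 16.8 mm, not 7. The fingers are blocked on something, so I'll look.

```bash
python3 - <<'E'
from h import *
T=load('top6')
for z in(20,25,30,35,55): print(z,((proj(T,b2w([75,0,z]))-[310,170]+.5)*12-.5).round())
for n in('scene','top'):
    snap(n,n+'8.png')
st()
a=cv2.imread('pics/top8.png');b=cv2.imread('pics/scene8.png')
cv2.imwrite('pics/z8.png',cv2.convertScaleAbs(np.hstack([cv2.resize(a[160:210,305:355],None,fx=8,fy=8,interpolation=cv2.INTER_CUBIC),cv2.resize(b[195:245,195:245],None,fx=8,fy=8,interpolation=cv2.INTER_CUBIC)]),alpha=1.5))
E
```

```text
20 [[389. 259.]]
25 [[381. 248.]]
30 [[373. 236.]]
35 [[365. 224.]]
55 [[332. 177.]]
27.85 tcp bed [74.98  0.27 27.91] rot err(tool) [-0.0042  0.0013 -1.1376] F bed [-0.49  0.68  2.48] T [ 0.247  0.363 -0.011] w 0.016311861938178927
```

View pics/z8.png

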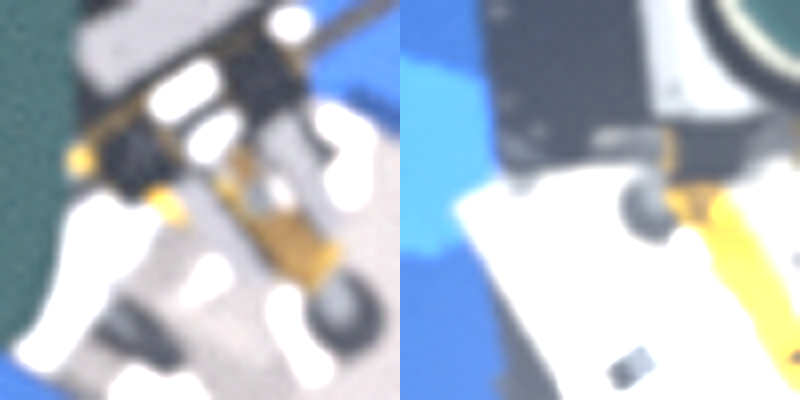

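The bright disc is the nut's hub, about 17 mm across, and the fingertips reached it below the wings. I'll open a little, rise 6 mm and grip again.

```bash
python3 -m handwheel '{"delta_pos": [[0,0,0],[0,0,0],[0,0,-3],[0,0,-3],[0,0,0],[0,0,0],[0,0,0],[0,0,0]], "rotation": [[0,0,0],[0,0,0],[0,0,0],[0,0,0],[0,0,0],[0,0,0],[0,0,0],[0,0,0]], "claw": [0.5,0.5,0.5,0.5,0.8,1,1,1]}'
python3 -c "
from h import *
st()"
python3 -m handwheel '{"delta_pos": [[0,0,0],[0,0,0],[0,0,0],[0,0,0],[0,0,0],[0,0,0],[0,0,0],[0,0,0]], "rotation": [[0,0,0],[0,0,0],[0,0,0],[0,0,0],[0,0,0],[0,0,0],[0,0,0],[0,0,0]], "claw": [1,1,1,1,1,1,1,1]}'
python3 -c "
from h import *
st()"
```

```text
time: 28.85
tool_pos: [0.5454, -0.1038, 0.1523]
ee_rot: [-2.664, 0.213, 2.119]
wrist_force: [0.2, 2.6, 3.2]
width: 0.0067
28.85 tcp bed [75.03  0.36 34.42] rot err(tool) [-0.005   0.0014 -1.1374] F bed [-0.29 -1.44  3.86] T [ 0.133  0.301 -0.001] w 0.0067179529471733425
time: 29.85
tool_pos: [0.5454, -0.1038, 0.1523]
ee_rot: [-2.663, 0.213, 2.119]
wrist_force: [2.5, 2.7, 4.5]
width: 0.0072
29.85 tcp bed [75.04  0.36 34.37] rot err(tool) [-0.0049  0.0015 -1.1374] F bed [-0.9   0.34  5.73] T [0.104 0.318 0.003] w 0.007211749395792378
```

Wing gripped at 7.2 mm. I'll turn clockwise about 1.0 rad, following it down.

```bash
python3 -m handwheel '{"delta_pos": [[0,0,0.24],[0,0,0.24],[0,0,0.24],[0,0,0.24],[0,0,0.24],[0,0,0.24],[0,0,0.24],[0,0,0.24]], "rotation": [[0,0,0.13],[0,0,0.13],[0,0,0.13],[0,0,0.13],[0,0,0.13],[0,0,0.13],[0,0,0.13],[0,0,0.13]], "claw": [1,1,1,1,1,1,1,1]}'
python3 - <<'E'
from h import *
st();print(robot.get_obs()['joint_positions'][5])
for n in('scene','top'):
    snap(n,n+'9.png')
a=cv2.imread('pics/top9.png');b=cv2.imread('pics/scene9.png')
cv2.imwrite('pics/z9.png',cv2.convertScaleAbs(np.hstack([cv2.resize(a[160:210,305:355],None,fx=8,fy=8,interpolation=cv2.INTER_CUBIC),cv2.resize(b[195:245,205:255],None,fx=8,fy=8,interpolation=cv2.INTER_CUBIC)]),alpha=1.2))
E
```

```text
time: 30.85
tool_pos: [0.5448, -0.1044, 0.1505]
ee_rot: [-3.091, 0.518, 1.036]
wrist_force: [2.1, 2.5, 4.4]
width: 0.0066
30.85 tcp bed [74.89  0.27 32.35] rot err(tool) [-0.0032  0.0036 -0.0934] F bed [-0.64  0.14  5.44] T [ 0.174  0.274 -0.028] w 0.006581116272493484
-1.1020301919927025
```

View pics/z9.png

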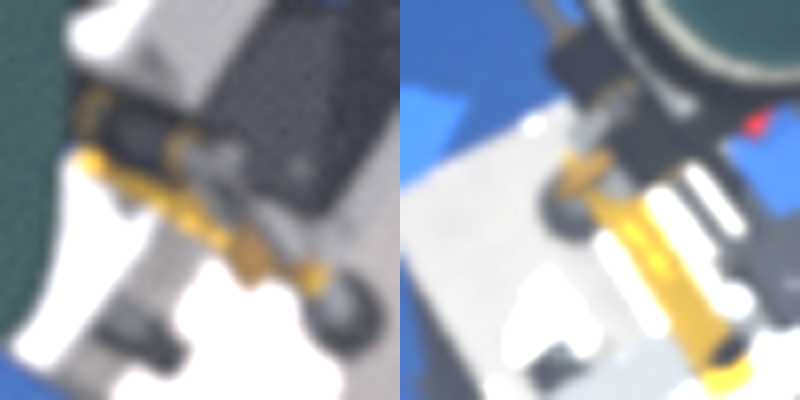

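```bash
python3 -m handwheel '{"delta_pos": [[0,0,0.24],[0,0,0.24],[0,0,0.24],[0,0,0.24],[0,0,0.24],[0,0,0.24],[0,0,0.24],[0,0,0.24]], "rotation": [[0,0,0.13],[0,0,0.13],[0,0,0.13],[0,0,0.13],[0,0,0.13],[0,0,0.13],[0,0,0.13],[0,0,0.13]], "claw": [1,1,1,1,1,1,1,1]}'
python3 -c "
from h import *
st()"
python3 -m handwheel '{"delta_pos": [[0,0,0],[0,0,0],[0,0,0],[0,0,0],[0,0,0],[0,0,0],[0,0,0],[0,0,0]], "rotation": [[0,0,0.03],[0,0,0],[0,0,0],[0,0,0],[0,0,0],[0,0,0],[0,0,0],[0,0,0]], "claw": [1,1,1,0.8,0.7,0.6,0.5,0.5]}'
python3 -c "
from h import *
st()"
```

```text
time: 31.95
tool_pos: [0.5443, -0.1053, 0.1489]
ee_rot: [2.706, 0.292, -0.082]
wrist_force: [1.1, 2.5, 5.6]
width: 0.007
31.95 tcp bed [74.94  0.39 30.51] rot err(tool) [-0.0011  0.0052  0.946 ] F bed [ 0.44 -0.6   6.18] T [0.107 0.369 0.014] w 0.00696580815104798
time: 32.95
tool_pos: [0.5433, -0.1056, 0.1472]
ee_rot: [2.698, 0.285, -0.107]
wrist_force: [-0.9, 0.3, -0.4]
width: 0.0231
32.95 tcp bed [74.86 -0.21 28.64] rot err(tool) [3.000e-04 2.000e-03 9.712e-01] F bed [ 0.06 -0.87 -0.45] T [ 0.065  0.269 -0.027] w 0.02308150612361987
```

```bash
python3 -m handwheel '{"delta_pos": [[0,0,-5],[0,0,-10],[0,0,-20],[0,0,-30],[0,0,-40],[0,0,-40],[0,0,-40],[0,0,-30]], "rotation": [[0,0,0],[0,0,0],[0,0,0],[0,0,0],[0,0,0],[0,0,0],[0,0,0],[0,0,0]], "claw": [0.5,0.5,0.5,0.5,0.5,0.5,0.5,0.5]}'
python3 - <<'E'
from h import *
st()
for n in('scene','top'):
    snap(n,n+'10.png')
a=cv2.imread('pics/top10.png');b=cv2.imread('pics/scene10.png')
cv2.imwrite('pics/z10.png',cv2.convertScaleAbs(np.hstack([cv2.resize(a[155:235,295:380],None,fx=5,fy=5,interpolation=cv2.INTER_CUBIC),cv2.resize(b[195:275,195:270],None,fx=5,fy=5,interpolation=cv2.INTER_CUBIC)]),alpha=1.2))
E
```

```text
time: 33.95
tool_pos: [0.6081, -0.0185, 0.3372]
ee_rot: [2.699, 0.28, -0.106]
wrist_force: [-0.1, -0.3, 0.5]
width: 0.0234
33.95 tcp bed [ 75.83  -0.49 247.41] rot err(tool) [-0.0015  0.0064  0.9728] F bed [0.46 0.1  0.28] T [ 0.057  0.203 -0.001] w 0.0234287772376735
```

View pics/z10.png

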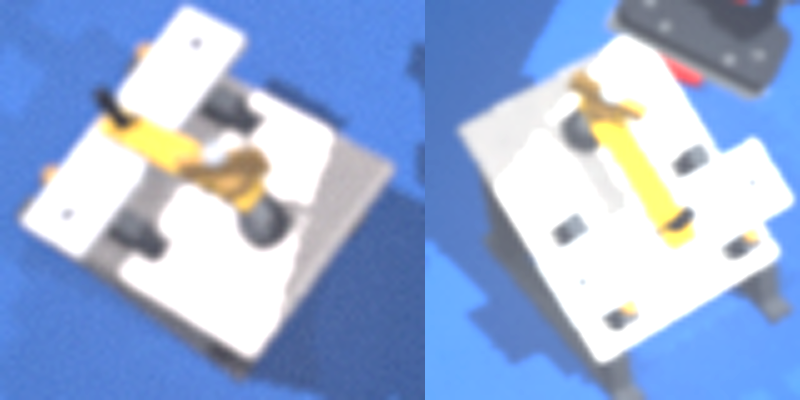

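```bash
python3 - <<'E'
from h import *
def onbed(s,px,z):
    e,v=rays(s,px);n=B[:,2];h=(z/1e3-(e-O)@n)/(v@n);return ((e+v*h[:,None]-O)@B*1e3).round(1)
T=load('top10');S=load('scene10')
zt=lambda p:(np.array(p)+.5)/5-.5+[295,155]
zs=lambda p:(np.array(p)+.5)/5-.5+[195,195]
print('dots',onbed(T,zt([[195,43],[67,213]]),8),onbed(S,zs([[158,282],[330,183]]),8))
d=tri(T,zt([[195,43],[67,213]]),S,zs([[158,282],[330,183]]));print('tri',((d[:,:3]-O)@B*1e3).round(1))
print('pin base/top',onbed(T,zt([[127,120]]),17),onbed(T,zt([[100,93]]),49),'S',onbed(S,zs([[250,228]]),17))
print('pinstops',onbed(T,zt([[143,52],[48,172]]),6.5),onbed(S,zs([[204,314],[324,238]]),6.5))
print('blade T',onbed(T,zt([[188,178],[263,155]]),45))
for th in (.44,.6,.75):
  print(th,[((proj(s,b2w([75+r*np.cos(th),r*np.sin(th),46]))-o+.5)*5-.5).round(0).tolist() for s,o in((T,[295,155]),(S,[195,195])) for r in(-21,21)])
b=cv2.imread('pics/scene10.png');a=cv2.imread('pics/top10.png')
cv2.imwrite('pics/z10b.png',np.hstack([cv2.resize(a[175:205,312:352],None,fx=10,fy=10,interpolation=cv2.INTER_CUBIC),cv2.resize(b[205:235,215:255],None,fx=10,fy=10,interpolation=cv2.INTER_CUBIC)]))
E
```

```text
dots [[ -2.5  55.3   8. ]
 [ -1.  -53.8   8. ]] [[ -0.9  56.5   8. ]
 [ -0.6 -55.    8. ]]
tri [[ -1.5  55.9   8.5]
 [ -0.5 -54.3   9.1]]
pin base/top [[-0.4  0.8 17. ]] [[-0.9 -2.1 49. ]] S [[-1.   0.2 17. ]]
pinstops [[-25.7  38.6   6.5]
 [-26.7 -40.6   6.5]] [[-27.8  43.5   6.5]
 [-24.9 -36.1   6.5]]
blade T [[ 67.4 -16.   45. ]
 [ 92.9  11.7  45. ]]
0.44 [[[179.0, 155.0]], [[261.0, 160.0]], [[221.0, 116.0]], [[156.0, 70.0]]]
0.6 [[[178.0, 162.0]], [[262.0, 153.0]], [[224.0, 110.0]], [[152.0, 75.0]]]
0.75 [[[178.0, 167.0]], [[262.0, 148.0]], [[226.0, 105.0]], [[150.0, 80.0]]]
```

View pics/z10b.png

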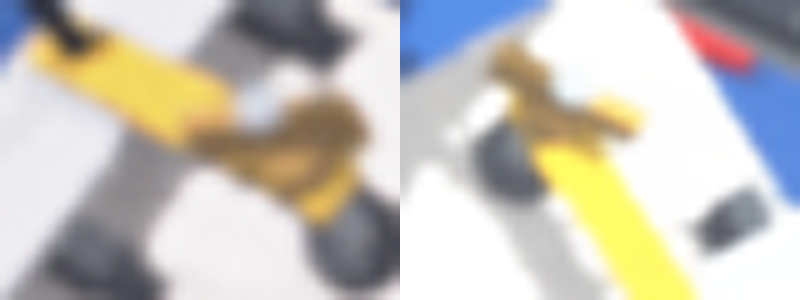

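View pics/top10.png

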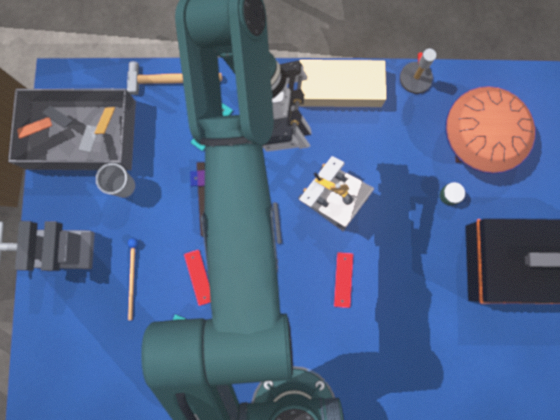

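View pics/scene10.png

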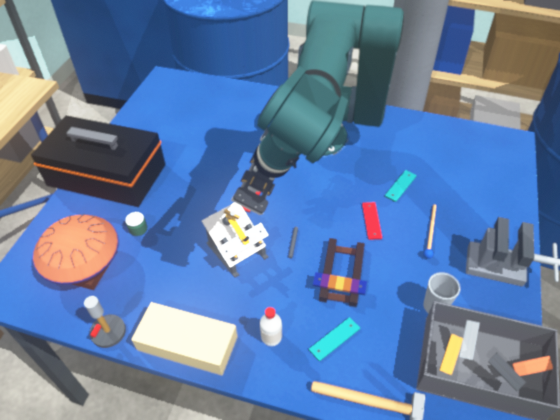

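Bystanders and the tinted bar (scene 342,285) are unmoved, the strap is across the bar, and the robot is clear. I'll hand in.

```bash
python3 -c "
from h import *
print(robot.get_obs()['time']);print(robot.close_job())"
```

```text
34.05
the job is handed in; nothing more can be done
None
```

The job is done and handed in at about 34 s. The plain bar lies on both rails against the stop pins and is let go. The strap is swung over its middle, and the wing nut is turned clockwise about 2.1 rad (a third of a turn).

- **Bar:** The last pictures put its centre within about 1–2 mm of the seat along the slope and about 1 mm across it. When I pressed it down the slope, forces pointed to both pins carrying it.
- **Strap:** Its pin is within about 1 mm of straight down the slope, so within about 0.02 rad of centre.
- **Wing nut:** The blade's final angle matches a turn of about 2.1 rad. I estimate the nut at about 2.5, assuming the blade lies along the strap at nut 0. Any allowed starting angle (0 to 0.6) gives 2.1 to 2.7, above snug and below the hard stop.
- **Bystanders:** The tinted bar and the other things look unmoved.
- **What went wrong or disagreed:**
  - My first grip on the nut caught its hub (16.8 mm wide instead of 7), so I opened, rose 6 mm and gripped again.
  - The wrist showed no clear rise in torque as the strap tightened, so snugness rests on the angle turned rather than on feel.
  - The single-view pin and dot positions scattered by 2–4 mm.

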